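# Zero the length gauge, then press the offcut into the corner and hold it

### The job

Draw the yellow-handled punch out of its wooden stand and zero the length gauge by pressing the recessed red button in the blue stop block right in with the punch's tip. Then, with the punch still in the gripper, bring the pine offcut tight into the corner of the jig: lying flat on the board, one long side flush along the aluminium fence and one end against the stop block. Finish while holding it there: with the punch's tip on the bevelled front edge of the offcut, push diagonally and firmly (10 to 20 N), down onto the board and rather more toward the fence, and end the program still pushing, the fingers not touching the offcut and everything else left where it is.

Things in the scene. Friction and masses are not known exactly. Their poses are not given: they have to be found in the camera images.
- jig: measuring jig fixed to the table: a grey board 180 (x) x 320 (y) mm whose top is 15 mm above the table, with a fence and a stop block on it. Origin at the centre of the underside, on the table; x points across the board to the fence, y along the fence to the stop block, z up. The board carries a black tick scale along its front (-x) edge
- board: the jig's grey board itself (12 mm thick on a 3 mm mat). Origin at the centre of its underside, 3 mm above the jig's origin; axes as the jig's. The offcut's friction on it is 0.5 to 0.7, so a push as steep as 45 degrees nearly jams it short of the fence: push flatter
- fence: aluminium fence on the board, 30 (x) x 240 (y) mm, 28 mm high, its top 43 mm above the table. Its working face looks to -x and lies at x = +55 mm in the jig's frame. It runs from y = -150 to +90 mm there. Origin at the centre of its underside; axes as the jig's
- stop: blue stop block (gauge head) on the board, 90 (x) x 60 (y) mm, 34 mm high, its top 49 mm above the table, with a display and a hole with the recessed red button. Its working face looks to -y and lies at y = +90 mm in the jig's frame; it spans x = -5 to +85 mm there. Origin at the centre of its underside; axes as the jig's
- zero_top (a point): centre of the top of the red zero button, a plunger 15 mm across at the bottom of a round hole 18 mm across in the top of the stop block, recessed 5 mm below the block's top (44 mm above the table); too narrow for fingers. It is pressed straight down
- zero (a joint): travel of the zero button in m: 0 up, 0.004 fully pressed. A spring returns it: it starts to move at about 1.2 N and is fully down at about 4 N. It counts as pressed beyond 0.0028
- offcut_mid (a point): centre of the loose pine offcut, 60 (x) x 140 (y) x 24 mm, 0.08 to 0.15 kg, lying on the board, a little skewed; x across, toward the fence. A 45 degree bevel, 14 mm wide and high, runs along its near (-x) upper edge: only the lowest 10 mm of that side are upright, and the bevel's middle is at x -23, z +5 mm. Home in the corner the centre is at 25, 20, 27 mm in the jig's frame
- punch_grip (a point): on the axis of the loose punch, middle of its round yellow handle, where to grip it; it stands tip down in the stand, 84 mm long, 50 g. Handle 14 mm across, from 24 mm below this point to 24 above, then a 16 mm cap to 30 above. Below it a collar, 20 mm across, 24 to 30 mm below, rests on the stand and can bear on the fingertips; then a 12 mm body to 40 below, then a 6 mm rod
- punch_tip (a point): lowest point of the punch's round-ended 6 mm tip, 54 mm below punch_grip. In the stand it is 6 mm above the table. A sideways push at the tip tilts the punch in the fingers a little, so the tip lags some mm behind the hand
- stand: dark wooden block fixed to the table, 46x46 mm, 30 mm high, with a 14 mm hole 26 mm deep down its middle that holds the punch; the punch must rise 24 mm to leave it. Origin at the centre of its underside. It stands right or left of the jig
- nozzle_tin: bystander, leave it alone: round white tin with a clear lid, 66 mm across, 24 mm high. Origin at the centre of its underside
- gear_print: bystander, leave it alone: turquoise printed gear, 38 mm across, 14 mm high. Origin at the centre of its underside
- bottle_3: bystander, leave it alone: small ochre paint bottle with black cap, 32 mm across, 60 mm high. Origin at the centre of its underside
- fan_40: bystander, leave it alone: black 40 mm fan, 14 mm thick. Origin at the centre of its underside
- flashlight: bystander, leave it alone: small black torch lying down, 26x102x25 mm. Origin at the centre of its underside
Things that resemble listed ones, but are neither listed nor needed, are in the scene too. Leave any purple look-alike of the part that bears punch_grip alone.

How it is judged:
On the way, in this order (a step that is already met when the one before it is completed fails the run):
1. the punch is drawn out of its stand (height (world z) of punch_tip above 0.04 m), for 0.1 s.
2. the zero button is pressed right in with the punch (value of joint zero above 0.0028 m and contact force between punch and zero above 0.5 N), for 0.1 s.
3. the offcut lies in the corner, against fence and stop block (x of offcut_mid in the frame of jig between 0.0215 and 0.029 m and y of offcut_mid in the frame of jig between 0.016 and 0.0235 m and z of offcut_mid in the frame of jig between 0.0245 and 0.03 m and angle between the y axis of offcut_mid and the y axis of jig, either way round below 0.035 rad and angle between offcut_mid's own z axis and vertical below 0.04 rad), for 0.1 s.
At the end, for the whole second after the job is handed in: offcut flat in the corner (3.5 mm, 2 degrees), the gripped punch pressing on its bevelled front with over 4 N so that it bears on the fence with over 2 N and on the board with over 3 N at once; hand not touching the offcut, zero button up again (all of step 3 and contact force between offcut and fence above 2 N and contact force between offcut and board above 3 N and contact force between punch and offcut above 4 N and contact force between the fingers and punch above 2 N and contact force between each of the fingers, the arm and offcut below 0.5 N and x of punch_tip in the frame of offcut_mid below -0.012 m and linear speed of offcut below 0.01 m/s and value of joint zero below 0.001 m); the arm keeps its last pose, push and grip.
It fails at once if a bystander (tin, gear, bottle, fan or torch) is moved more than 20 mm (distance of any of nozzle_tin, gear_print, bottle_3, fan_40, flashlight from where it was at the start of the episode above 0.02 m).
It also fails if it takes over 72 s, if anything falls off the work surface, if the arm or the gripper's body presses on something with over 40 N, if the wrist force passes 120 N, or if a joint passes its speed limit or range.

### The arm

A 7-joint arm with a two-finger parallel gripper is mounted at the origin on a cart in front of the work surface, level with it; the furniture and walls round the work are solid. World frame = base frame: x ahead of the robot, y to its left, z up, the work surface at z = 0. Lengths are in m, angles in rad, forces in N, time in s.
With the tool pointing down it reaches from about 0.35 to 0.9 m from the base axis. Payload 19.9 kg.
Tool frame: the origin (TCP) lies midway between the tips of the shut fingers; the grasp point (between the pads) lies 19 mm behind it (r.grasp_offset is the distance from the TCP to the grasp point, in m); z points along the fingers, y is the line along which they close (so a half turn about z gives the same grasp; the last joint's range is limited). The gripper opens to 85 mm and grips with 20 to 120 N. Pads are 22 mm wide; open, the fingers measure 114 mm over their backs; the gripper's body (76 mm by 85 mm) begins 54 mm behind the grasp point. The pads swing forward as they close: fully open they stand 13 mm farther back than shut.
Start: joints at [-1.171, 0.417, -0.01, 1.614, 0.005, 1.111, -0.053], TCP at [0.267, 0.565, 0.231] pointing down, gripper open.
Joint ranges: [-2.81, 2.81], [-0.39, 2.02], [-1.27, 1.25], [0.06, 2.57], [-1.19, 4.33], [0.19, 2], [-2.82, 2.82]. Speed limits (rad/s): [1.89, 1.89, 2.39, 2.39, 3.01, 3.01, 3.01].

### API

Orientations are given as a unit quaternion [w, x, y, z].
In Python, from workcell import r gives the robot as it stands. The module is installed in compiled form; this text tells all that it offers.
- The arm moves only by the shell command python3 -m crank 'ROWS' [OPENING] [FORCE]. ROWS is JSON, a list of rows, each an object with "xyz": the shift along the tool's x, y, z as a fraction of full scale, a list of three; "rotation": the turn, a rotation vector about the tool's x, y, z as a fraction of full scale, a list of three. A call has 1 to 10 rows; each row shifts and turns the commanded pose from where the row before left it, along the tool's axes as they then stand; what a row does not reach is not made up. Full scale, the value 1, is 20 mm for a shift and 360 degrees for a turn. A row lasts 1/8 s, in which the tool goes at most 62.5 mm and 10.7 degrees, less where a joint would pass 70% of its speed; a pose out of reach is approached as far as the arm can. A call with a number of a shift or a turn outside -1 to 1 is refused whole. A call with a gripper value outside its range is refused whole. OPENING is the opening in per cent of the stroke, from 0 (shut) to 100 (fully open), set as the call begins (- or left out, the last holds). The fingers move at their own pace and stop on an object; FORCE is the grip in N (left out, the last holds). Time passes only in rows, so rows that do not move let the fingers close. It gives the time, the measured TCP pose, the force, the opening and the grip force at its end, in the units of the state.
- r.get_obs(): the state, without advancing time (a new reading comes with each control period).
- r.get_image(name): name is "side" or "top"; returns a dict with "image" (400x640x3 uint8, blue, green, red), "camera_matrix" (3x3 intrinsics, pixels), "R" (3x3) and "t" (3): a world point X has camera coordinates R X + t. Camera axes: x right, y down, z forward; pixel columns grow to the right and rows downward; lengths in m; the calibration is good to about 2 mm. A picture is of the moment at which its call begins. There is no depth.
- r.sign_off(): hands the job in; it is judged then, once.
Trained networks look in a picture, given as the dict that the camera call returned (one of the last four; its "shot" number tells which), for a name from the list of things; names that differ only in an ending like _2 or _b are one class to them, and where a whole thing is asked for, a point or a joint stands for the part that bears it (a point fixed in the world has none). Each returns a list of dicts, best first, with "p" (0 to 1); they miss things now and then, are a little off and sometimes report something else, mostly with a low value. They report only what shows in the picture. A call takes as long as a camera call. They do not tell look-alikes from the thing itself.
- r.masks_of(picture, query): "mask" (400x640 bool, what is visible of it) and "location" ([column, row] as shares, 0 to 1, of the picture: columns of its width, rows of its height, amid what is visible of it).
- r.mark_of(picture, query): "location" ([column, row] as shares, 0 to 1, of the picture: columns of its width, rows of its height: a listed point, or the origin of a listed thing).
The state is a dict: "clock": time; "qpos": joint angles; "joint_vel": joint speeds; "joint_torque": joint torques, N m; "position": TCP position; "ee_rot": TCP orientation; "ft_force": force on the tool from outside, world axes, zero at the start; "torque": the same for the moment, N m; "gripper_width": finger opening in m; "grasp_force": force on a finger pad.
Only numpy, scipy, OpenCV 4.12 (cv2) and the standard library are available. Lean on these libraries where they do the work, as an engineer would, in place of code of your own. Each camera call takes 0.05 s, during which the arm holds its last target. There are 200 camera calls.

## Working session

There is one attempt and no reset: what is moved stays moved. The work goes in short steps, Python scripts to look and compute and a shell command to move; the robot and the scene stay as the last step left them, time stands still between calls to the robot, and variables do not carry over. Pictures are saved under pics/ and viewed, at most 10 in all, crops included, and the job is handed in when it is done.

```bash
mkdir -p pics; cat > h.py <<'E'
import numpy as np, cv2, json
from workcell import r
from scipy.spatial.transform import Rotation as Ro
def px(d,loc): return np.array(loc)*[640,400]
def ray(d,p):
    K=np.array(d["camera_matrix"]);R=np.array(d["R"]);t=np.array(d["t"])
    v=R.T@np.linalg.solve(K,[p[0],p[1],1]); return -R.T@t, v
def atz(d,p,z):
    c,v=ray(d,p); return c+v*(z-c[2])/v[2]
def tri(obs):
    A=np.zeros((3,3));b=np.zeros(3)
    for d,p in obs:
        c,v=ray(d,p);v=v/np.linalg.norm(v);M=np.eye(3)-np.outer(v,v);A+=M;b+=M@c
    return np.linalg.solve(A,b)
def proj(d,X):
    q=np.array(d["camera_matrix"])@(np.array(d["R"])@np.array(X)+np.array(d["t"]));return q[:2]/q[2]
def toolrel(target,o=None):
    o=o or r.get_obs(); q=o["ee_rot"]; R=Ro.from_quat([q[1],q[2],q[3],q[0]])
    return R.inv().apply(np.array(target)-o["position"])/0.02
E
python3 - <<'E'
from h import *
for n in("top","side"):
    d=r.get_image(n);cv2.imwrite(f"pics/{n}0.png",d["image"])
    print(n,"cam",(-np.array(d["R"]).T@np.array(d["t"])).round(3))
    for q in "jig fence stop zero_top offcut_mid punch_grip punch_tip stand nozzle_tin gear_print bottle_3 fan_40 flashlight".split():
        print(q,[(round(m["p"],2),px(d,m["location"]).round(1).tolist(),atz(d,px(d,m["location"]),{"zero_top":.044,"offcut_mid":.027,"punch_grip":.06,"fence":.015,"stop":.015}.get(q,0)).round(3).tolist()) for m in r.mark_of(d,q)][:4])
print(r.get_obs(), r.grasp_offset)
E
```

```text
top cam [0.319 0.039 1.194]
jig [(0.66, [335.3, 188.4], [0.562, -0.015, 0.0]), (0.65, [238.6, 152.6], [0.678, 0.311, 0.0])]
fence [(0.69, [346.0, 171.8], [0.616, -0.048, 0.015])]
stop [(0.8, [295.3, 174.1], [0.604, 0.118, 0.015]), (0.37, [229.2, 218.4], [0.454, 0.325, 0.015])]
zero_top []
offcut_mid [(0.79, [344.0, 199.0], [0.523, -0.042, 0.027]), (0.41, [429.5, 228.2], [0.434, -0.315, 0.027])]
punch_grip [(0.6, [206.2, 228.7], [0.416, 0.382, 0.06]), (0.59, [226.1, 218.5], [0.448, 0.324, 0.06]), (0.56, [253.8, 229.9], [0.415, 0.237, 0.06]), (0.44, [235.2, 190.3], [0.537, 0.301, 0.06])]
punch_tip [(0.61, [252.7, 236.2], [0.4, 0.25, 0.0]), (0.55, [230.2, 221.0], [0.447, 0.325, 0.0]), (0.55, [213.1, 226.7], [0.428, 0.379, 0.0]), (0.41, [238.8, 197.9], [0.524, 0.302, 0.0])]
stand [(0.68, [232.7, 219.8], [0.451, 0.317, 0.0]), (0.21, [343.4, 196.8], [0.535, -0.042, 0.0])]
nozzle_tin [(0.89, [429.1, 229.3], [0.433, -0.321, 0.0])]
gear_print [(0.44, [297.8, 243.8], [0.378, 0.104, 0.0])]
bottle_3 [(0.65, [240.8, 153.8], [0.674, 0.303, 0.0])]
fan_40 [(0.68, [416.7, 156.4], [0.678, -0.287, 0.0]
[... 1181 characters left out ...]
 -0.01028055,  1.61358908,  0.00470283,
        1.11067937, -0.05300537]), 'joint_vel': array([-8.50047499e-05,  4.11959447e-04, -1.43384669e-03,  3.31025200e-05,
        1.24247029e-03,  1.01162139e-03,  2.01091868e-03]), 'joint_torque': array([ 2.99671019e-04, -8.64210606e+01,  6.78482261e-01, -4.35204756e+01,
        1.91535498e-02,  1.92132189e-03,  6.93264428e-05]), 'position': array([0.26665028, 0.56525469, 0.23125217]), 'ee_rot': array([ 1.66085769e-05,  2.18612912e-01,  9.75811659e-01, -3.93651382e-05]), 'ft_force': array([-0.72317845, -0.80564449, -0.30168502]), 'torque': array([-0.0148633 ,  0.02246093,  0.00786751]), 'grasp_force': 0.0, 'gripper_width': 0.08539180687573587} 0.0187
```

View pictures.

```bash
python3 - <<'E'
import cv2,numpy as np
a=cv2.imread("pics/top0.png")[130:270,180:460];b=cv2.imread("pics/side0.png")[140:345,210:420]
cv2.imwrite("pics/c0.png",cv2.resize(a,None,fx=2.8,fy=2.8,interpolation=2)[:600,:800])
cv2.imwrite("pics/c1.png",cv2.resize(b,None,fx=2.9,fy=2.9,interpolation=2))
E
```

```text
(no output)
```

View pics/c0.png

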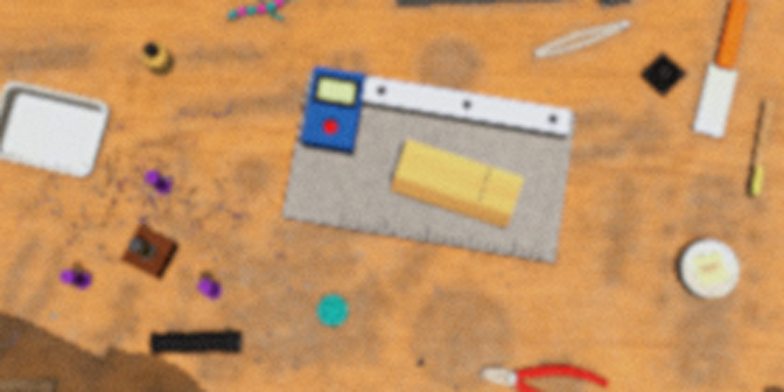

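View pics/c1.png

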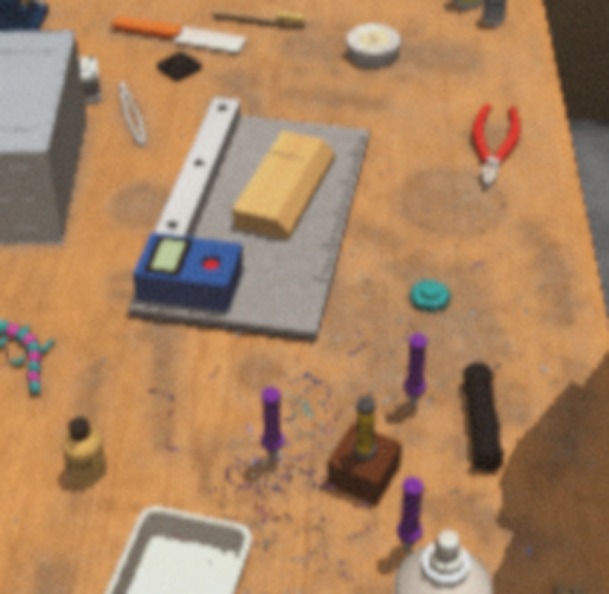

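```bash
cat > jig.py <<'E'
from h import *
from scipy.optimize import least_squares
T=r.get_image("top");S=r.get_image("side")
def red(d,roi):
    x0,y0,x1,y1=roi;h=cv2.cvtColor(d["image"],cv2.COLOR_BGR2HSV)[y0:y1,x0:x1]
    m=((h[...,0]<6)|(h[...,0]>172))&(h[...,1]>150)&(h[...,2]>80);w=np.argwhere(m);return w.mean(0)[::-1]+[x0,y0],len(w)
rt,n1=red(T,(285,165,310,185));rs,n2=red(S,(270,222,296,240));print("red",rt,n1,rs,n2,"tri",tri([(T,rt),(S,rs)]))
zt=[atz(d,p,.044) for d,p in((T,rt),(S,rs))];print("zero z.044",zt)
c0=lambda u,v:np.array([u,v])/2.8+[180,130]
c1=lambda u,v:np.array([u,v])/2.9+[210,140]
P=[(T,c0(284,217),(-.09,.16,.015)),(T,c0(555,262),(-.09,-.16,.015)),(T,c0(574,111),(.085,-.15,.043)),(T,c0(314,69),(.085,.15,.049)),
(S,c1(316,336),(-.09,.16,.015)),(S,c1(133,312),(.09,.16,.015)),(S,c1(368,130),(-.09,-.16,.015)),(S,c1(213,97),(.085,-.15,.043)),(S,c1(239,101),(.055,-.15,.043))]
def W(v,q):
    c,s=np.cos(v[2]),np.sin(v[2]);return [v[0]+c*q[0]-s*q[1],v[1]+s*q[0]+c*q[1],q[2]]
f=lambda v:np.concatenate([proj(d,W(v,q))-p for d,p,q in P])
s=least_squares(f,[.562,-.016,-.1],loss="soft_l1");print("jig",s.x,f(s.x).reshape(-1,2).round(1).tolist())
v=s.x;c,sn=np.cos(v[2]),np.sin(v[2])
d=np.mean(zt,0)-[v[0],v[1],0];print("zero in jig",c*d[0]+sn*d[1],-sn*d[0]+c*d[1])
# offcut: bottom/top corners from crops
for nm,p,z in(("far top",c0(406,140),.039),("far top2",c0(524,177),.039),("near bot",c0(392,192),.015),("near bot2",c0(507,228),.015)):
    print(nm,atz(T,p,z).round(4))
# punch
for nm,d in(("T",T),("S",S)):
    for q in("punch_grip","stand"):
        print(nm,q,[(round(m["p"],2),px(d,m["location"]).round(1).tolist()) for m in r.mark_of(d,q)][:5])
a=T["image"][190:250,190:270];b=S["image"][255:320,295:385]
cv2.imwrite("pics/c2.png",np.hstack([cv2.resize(T["image"],(400,250)),cv2.resize(b,(346,250),interpolation=2)]))
cv2.imwrite("pics/c2.png",np.vstack([cv2.imread("pics/c2.png"),np.hstack([cv2.resize(a,(400,300),interpolation=2),np.zeros((300,346,3),np.uint8)])]))
E
python3 jig.py
```

```text
red [297.61538462 174.61538462] 13 [282.5 230.5] 8 tri [0.59443388 0.10836297 0.04668796]
zero z.044 [array([0.59586083, 0.10848993, 0.044     ]), array([0.59412068, 0.10568603, 0.044     ])]
jig [ 0.55724633 -0.00714284 -0.14093796] [[-1.5, 0.6], [-0.2, 0.4], [-1.4, -0.5], [-0.5, -0.7], [0.8, -1.3], [-1.6, -1.6], [0.5, -0.8], [-0.1, -0.4], [0.0, -0.8]]
zero in jig 0.021323968638424604 0.11840020566146119
far top [0.5813 0.0205 0.039 ]
far top2 [ 0.541  -0.1148  0.039 ]
near bot [0.5246 0.0352 0.015 ]
near bot2 [ 0.4853 -0.0983  0.015 ]
T punch_grip [(0.57, [233.8, 192.8]), (0.52, [253.9, 233.3]), (0.49, [205.9, 228.5]), (0.41, [228.7, 216.8])]
T stand [(0.6, [234.0, 221.9])]
S punch_grip [(0.68, [353.6, 262.1]), (0.55, [302.5, 289.6]), (0.5, [351.5, 317.8]), (0.47, [335.4, 287.0])]
S stand [(0.98, [336.1, 303.3])]
```

View pics/c2.png

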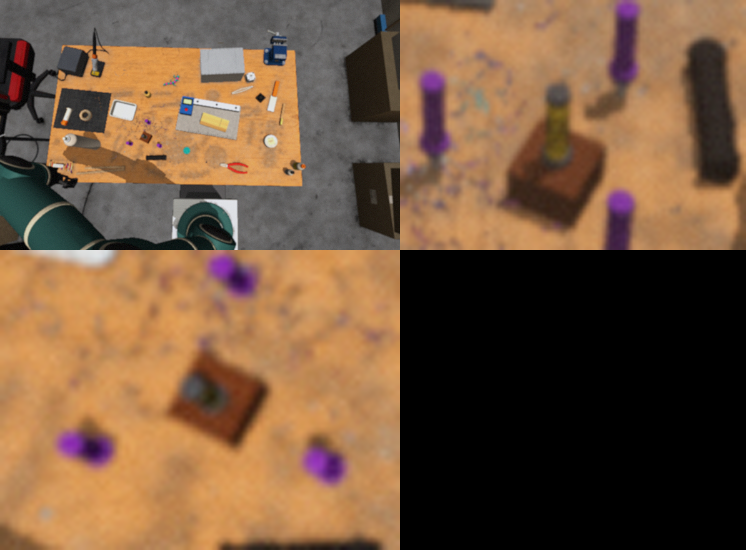

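```bash
python3 - <<'E'
from h import *
T=r.get_image("top");S=r.get_image("side")
b=lambda u,v:np.array([u/346*90+295,v/250*65+255])
a=lambda u,v:np.array([u,v])/5+190-np.array([0,0])
print("capT",atz(T,a(200,388),.088),"capS",atz(S,b(559-400,92),.088))
print("gripT",atz(T,(228.7,216.8),.06),"gripS",atz(S,(335.4,287),.06))
print("tri",tri([(T,(228.7,216.8)),(S,(335.4,287))]))
print("stand corners",[atz(T,a(*p),.03).round(4).tolist() for p in((205,348),(268,382),(170,412),(236,446))])
print("standS",[atz(S,b(p[0]-400,p[1]),.03).round(4).tolist() for p in((545,122),(605,150),(510,180),(570,210))])
for q in("stand",):
  for d,z in((T,.0),(S,.0)):print(atz(d,px(d,r.mark_of(d,q)[0]["location"]),z))
for n,t,s in(("d1",(206,228.5),(351,317)),("d2",(254,231),(353.5,262.5)),("d3",(235,191.5),(301.5,289))):print(n,tri([(T,t),(S,s)]).round(3))
o=r.get_obs();print(toolrel([.447,.319,.231],o),o["clock"])
E
```

```text
capT [0.30036638 0.29590798 0.088     ] capS [0.44769064 0.30998666 0.088     ]
gripT [0.45374853 0.31595082 0.06      ] gripS [0.44919789 0.30999371 0.06      ]
tri [0.45115566 0.3146735  0.06601874]
stand corners [[0.3238, 0.3078, 0.03], [0.3038, 0.2676, 0.03], [0.2845, 0.3269, 0.03], [0.2647, 0.2851, 0.03]]
standS [[0.4551, 0.2842, 0.03], [0.4181, 0.3048, 0.03], [0.4756, 0.3297, 0.03], [0.4395, 0.3503, 0.03]]
[0.44317623 0.31467309 0.        ]
[4.48930602e-01 3.11720533e-01 1.11022302e-16]
d1 [0.416 0.386 0.052]
d2 [0.409 0.235 0.065]
d3 [0.532 0.305 0.045]
[-13.4087447   -7.2868941    0.01433498] 1.9
```

Top view candidates are purple punches at (206,228), (254,232) and (235,191), and the yellow-handled one with a dark cap in the wooden stand at (229,217), side view (336,286). The close crop confirms the last one is the punch I want.

```bash
python3 -m crank '[{"xyz":[-1,-0.55,0],"rotation":[0,0,0]},{"xyz":[-1,-0.55,0],"rotation":[0,0,0]},{"xyz":[-1,-0.55,0],"rotation":[0,0,0]},{"xyz":[-1,-0.55,0],"rotation":[0,0,0]},{"xyz":[-1,-0.55,0],"rotation":[0,0,0]},{"xyz":[-1,-0.55,0],"rotation":[0,0,0]},{"xyz":[-1,-0.55,0],"rotation":[0,0,0]},{"xyz":[-1,-0.55,0],"rotation":[0,0,0]},{"xyz":[-1,-0.55,0.5],"rotation":[0,0,0]},{"xyz":[-1,-0.55,0.5],"rotation":[0,0,0]}]' 55 60
python3 -m crank '[{"xyz":[0,0,0.5],"rotation":[0,0,0.028]},{"xyz":[0,0,0.5],"rotation":[0,0,0.028]},{"xyz":[0,0,0.5],"rotation":[0,0,0.028]}]'
python3 -c "
from h import *
print(toolrel([.449,.313,.170]),r.get_obs()['ee_rot'])"
```

```text
clock: 3.15
position: [0.4016, 0.3787, 0.2113]
ee_rot: [0.0, 0.219, 0.976, 0.0]
ft_force: [0.0, 0.3, 1.2]
gripper_width: 0.0467
grasp_force: 0.0
clock: 3.52
position: [0.4012, 0.3792, 0.1811]
ee_rot: [0.0, 0.469, 0.883, 0.0]
ft_force: [0.1, 0.8, -0.6]
gripper_width: 0.0463
grasp_force: 0.0
[-4.07951248  0.12170692  0.55742913] [6.92612200e-05 4.68666951e-01 8.83374935e-01 9.00523092e-05]
```

```bash
python3 -m crank '[{"xyz":[-1,0.03,0.1],"rotation":[0,0,0]},{"xyz":[-1,0.03,0.1],"rotation":[0,0,0]},{"xyz":[-1,0.03,0.2],"rotation":[0,0,0]},{"xyz":[-1,0.03,0.2],"rotation":[0,0,0]},{"xyz":[-0.08,0,0],"rotation":[0,0,0]},{"xyz":[0,0,0],"rotation":[0,0,0]}]'
python3 - <<'E'
from h import *
o=r.get_obs();print(o["position"])
T=r.get_image("top");S=r.get_image("side")
for d in (T,S): print(proj(d,o["position"]), proj(d,[.449,.313,.088]))
cv2.imwrite("pics/g1.png",np.hstack([cv2.resize(T["image"][160:270,180:290],(390,390),interpolation=2),cv2.resize(S["image"][220:330,280:390],(390,390),interpolation=2)]))
E
```

```text
clock: 4.28
position: [0.4487, 0.3145, 0.1695]
ee_rot: [-0.0, 0.466, 0.885, 0.0]
ft_force: [-0.8, 0.1, 0.2]
gripper_width: 0.047
grasp_force: 0.0
[0.44866411 0.31454996 0.16948119]
[219.78742526 213.80633042] [227.37676585 217.24575787]
[336.84505295 255.10949511] [335.76984723 279.92536207]
```

View pics/g1.png

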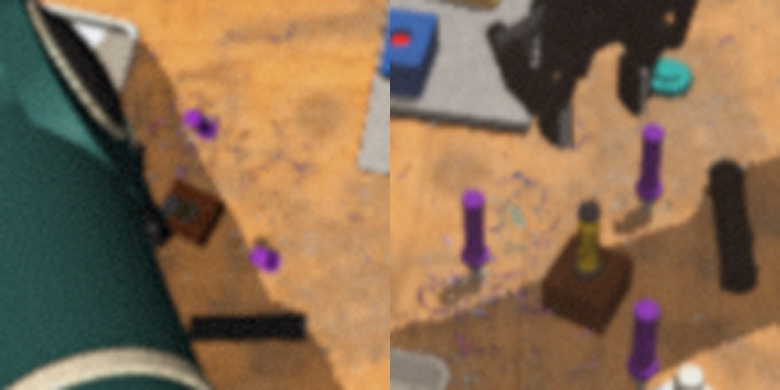

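```bash
python3 - <<'E'
from h import *
T=r.get_image("top");S=r.get_image("side")
t=(230.8,217.8);s=(336.4,278.7)
print(tri([(T,t),(S,s)]),atz(T,t,.089),atz(S,s,.089))
st=(180+192/3.545,160+212/3.545);ss=(280+588/3.545-110,220+265/3.545)
print("stand top",atz(T,st,.03),atz(S,ss,.03))
print(toolrel([.449,.309,.041]))
E
```

```text
[0.44785211 0.3040792  0.08205674] [0.44741893 0.30238743 0.089     ] [0.44762014 0.31020453 0.089     ]
stand top [0.44810819 0.3054525  0.03      ] [0.44740386 0.30813378 0.03      ]
[-0.26665041 -0.15131725  6.42019583]
```

```bash
python3 -m crank '[{"xyz":[-0.15,-0.12,0.8],"rotation":[0,0,0]},{"xyz":[-0.15,-0.12,0.9],"rotation":[0,0,0]},{"xyz":[0,0,0.9],"rotation":[0,0,0]},{"xyz":[0,0,0.9],"rotation":[0,0,0]},{"xyz":[0,0,0.9],"rotation":[0,0,0]},{"xyz":[0,0,0.8],"rotation":[0,0,0]},{"xyz":[0,0,0.7],"rotation":[0,0,0]},{"xyz":[0,0,0.5],"rotation":[0,0,0]},{"xyz":[0,0,0],"rotation":[0,0,0]}]'
python3 -m crank '[{"xyz":[0,0,0],"rotation":[0,0,0]},{"xyz":[0,0,0],"rotation":[0,0,0]},{"xyz":[0,0,0],"rotation":[0,0,0]},{"xyz":[0,0,0],"rotation":[0,0,0]},{"xyz":[0,0,0],"rotation":[0,0,0]}]' 0 100
```

```text
clock: 5.6
position: [0.448, 0.3067, 0.0407]
ee_rot: [-0.0, 0.466, 0.885, -0.0]
ft_force: [-0.1, 0.5, 0.2]
gripper_width: 0.0474
grasp_force: 0.0
clock: 6.22
position: [0.4492, 0.3076, 0.042]
ee_rot: [0.001, 0.466, 0.885, 0.001]
ft_force: [4.6, 2.3, 0.5]
gripper_width: 0.0116
grasp_force: 97.1
```

```bash
python3 -m crank '[{"xyz":[0,0,-0.5],"rotation":[0,0,0]},{"xyz":[0,0,-0.7],"rotation":[0,0,0]},{"xyz":[0,0,-0.8],"rotation":[0,0,0]},{"xyz":[0,0,-0.8],"rotation":[0,0,0]},{"xyz":[0,0,-0.8],"rotation":[0,0,0]},{"xyz":[0,0,-0.8],"rotation":[0,0,0]},{"xyz":[0,0,0],"rotation":[0,0,0]}]'
python3 - <<'E'
from h import *
o=r.get_obs();print(o["position"],o["gripper_width"],o["grasp_force"])
T=r.get_image("top");S=r.get_image("side")
p=o["position"]
for d in (T,S): print(proj(d,p).round(1), proj(d,p-[0,0,.035]).round(1),[(round(m["p"],2),px(d,m["location"]).round(1).tolist()) for m in r.mark_of(d,"punch_tip")])
cv2.imwrite("pics/g2.png",np.hstack([cv2.resize(T["image"][160:270,180:290],(390,390),interpolation=2),cv2.resize(S["image"][220:320,285:385],(390,390),interpolation=2)]))
E
```

```text
clock: 7.1
position: [0.4487, 0.3073, 0.1306]
ee_rot: [0.0, 0.466, 0.885, 0.001]
ft_force: [-0.4, 0.0, -1.0]
gripper_width: 0.0119
grasp_force: 98.2
[0.44873479 0.30731863 0.1306005 ] 0.011927663297265224 98.23782194405794
[225.8 215.6] [228.7 217.1] [(0.61, [240.7, 197.4]), (0.54, [254.6, 237.8]), (0.51, [346.4, 171.9])]
[336.4 265.1] [336.  275.8] [(0.63, [338.7, 275.9]), (0.48, [348.1, 328.7]), (0.46, [303.4, 300.3]), (0.42, [351.2, 277.2])]
```

View pics/g2.png

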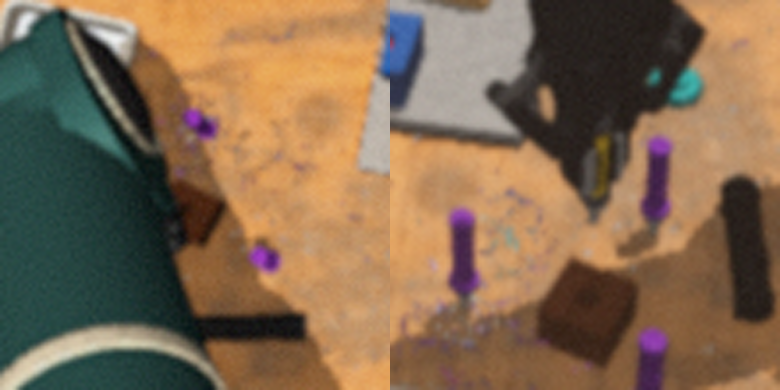

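```bash
python3 -m crank '[{"xyz":[0,0,0],"rotation":[0,0,0.0237]},{"xyz":[0,0,0],"rotation":[0,0,0.0237]},{"xyz":[0,0,0],"rotation":[0,0,0.0237]},{"xyz":[0,0,0],"rotation":[0,0,0.0237]},{"xyz":[0,0,0],"rotation":[0,0,0.0237]}]'
python3 -c "
from h import *
o=r.get_obs();q=o['ee_rot']
print(toolrel([.595,.107,.13],o),q,Ro.from_quat([q[1],q[2],q[3],q[0]]).as_matrix().round(3))"
```

```text
clock: 7.92
position: [0.448, 0.3066, 0.1287]
ee_rot: [0.0, 0.757, 0.653, -0.001]
ft_force: [0.1, 0.0, -0.1]
gripper_width: 0.0118
grasp_force: 98.2
[-8.79550148  8.73521387 -0.06404712] [ 9.14493065e-05  7.57220477e-01  6.53159108e-01 -5.66367371e-04] [[ 0.147  0.989 -0.001]
 [ 0.989 -0.147 -0.001]
 [-0.001 -0.001 -1.   ]]
```

```bash
python3 -m crank '[{"xyz":[-0.88,0.87,0],"rotation":[0,0,0]},{"xyz":[-0.88,0.87,0],"rotation":[0,0,0]},{"xyz":[-0.88,0.87,0],"rotation":[0,0,0]},{"xyz":[-0.88,0.87,0],"rotation":[0,0,0]},{"xyz":[-0.88,0.87,0],"rotation":[0,0,0]},{"xyz":[-0.88,0.87,0],"rotation":[0,0,0]},{"xyz":[-0.88,0.87,0],"rotation":[0,0,0]},{"xyz":[-0.88,0.87,0],"rotation":[0,0,0]},{"xyz":[-0.88,0.87,0],"rotation":[0,0,0]},{"xyz":[-0.88,0.87,0],"rotation":[0,0,0]}]'
python3 -m crank '[{"xyz":[0,0,0.6],"rotation":[0,0,0]},{"xyz":[0,0,0.6],"rotation":[0,0,0]},{"xyz":[0,0,0],"rotation":[0,0,0]}]'
python3 - <<'E'
from h import *
o=r.get_obs();p=o["position"];print(p,toolrel([.595,.107,.1]))
T=r.get_image("top");S=r.get_image("side")
for d in (T,S): print("tip",proj(d,p-[0,0,.035]).round(1),"hole",proj(d,[.595,.107,.044]).round(1),[(round(m["p"],2),px(d,m["location"]).round(1).tolist()) for m in r.mark_of(d,"punch_tip")][:3])
h=cv2.cvtColor(T["image"],cv2.COLOR_BGR2HSV)
cv2.imwrite("pics/g3.png",np.hstack([cv2.resize(T["image"][140:210,260:330],(390,390),interpolation=2),cv2.resize(S["image"][195:265,245:315],(390,390),interpolation=2)]))
E
```

```text
clock: 9.18
position: [0.5956, 0.1072, 0.1285]
ee_rot: [-0.0, 0.756, 0.655, -0.001]
ft_force: [1.1, 0.7, -0.6]
gripper_width: 0.012
grasp_force: 98.2
clock: 9.55
position: [0.5944, 0.1086, 0.1038]
ee_rot: [-0.001, 0.755, 0.655, -0.001]
ft_force: [0.3, -0.1, -0.7]
gripper_width: 0.0118
grasp_force: 98.2
[0.59437857 0.10860783 0.10382001] [-0.07504671  0.04254236  0.19096469]
tip [297.1 173.2] hole [298.1 174.9] [(0.5, [238.2, 198.2]), (0.45, [214.7, 231.7])]
tip [281.8 224.4] hole [282.1 230.8] [(0.65, [279.4, 222.9]), (0.64, [303.1, 298.8]), (0.52, [349.3, 327.8])]
```

View pics/g3.png

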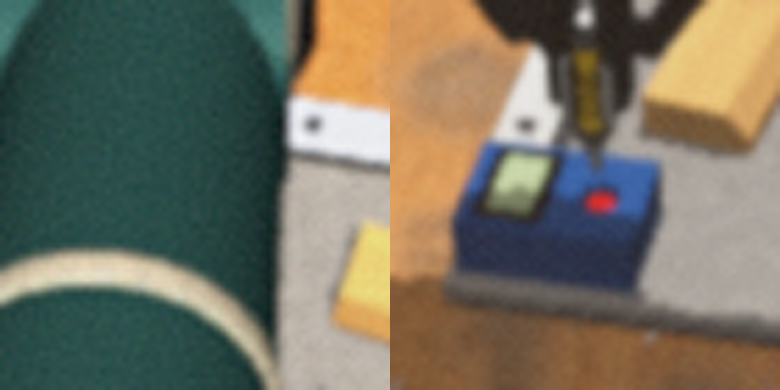

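```bash
python3 -m crank '[{"xyz":[-0.04,0.03,0.4],"rotation":[0,0,0]},{"xyz":[-0.02,0.02,0.4],"rotation":[0,0,0]},{"xyz":[0,0,0.3],"rotation":[0,0,0]},{"xyz":[0,0,0.1],"rotation":[0,0,0]},{"xyz":[0,0,0],"rotation":[0,0,0]}]'
python3 -m crank '[{"xyz":[0,0,0.15],"rotation":[0,0,0]},{"xyz":[0,0,0.1],"rotation":[0,0,0]},{"xyz":[0,0,0],"rotation":[0,0,0]}]'
```

```text
clock: 10.38
position: [0.5963, 0.1066, 0.0812]
ee_rot: [0.0, 0.756, 0.655, -0.0]
ft_force: [-0.4, 0.2, -0.6]
gripper_width: 0.0117
grasp_force: 98.2
clock: 10.75
position: [0.5965, 0.1067, 0.0764]
ee_rot: [0.0, 0.756, 0.655, 0.0]
ft_force: [1.1, 0.2, 2.9]
gripper_width: 0.0116
grasp_force: 98.3
```

```bash
python3 -m crank '[{"xyz":[0,0,0.1],"rotation":[0,0,0]},{"xyz":[0,0,0.1],"rotation":[0,0,0]},{"xyz":[0,0,0.05],"rotation":[0,0,0]},{"xyz":[0,0,0],"rotation":[0,0,0]},{"xyz":[0,0,0],"rotation":[0,0,0]}]'
```

```text
clock: 11.38
position: [0.5973, 0.1068, 0.0736]
ee_rot: [0.0, 0.756, 0.655, 0.001]
ft_force: [-9.5, -1.5, 36.9]
gripper_width: 0.0119
grasp_force: 102.1
```

```bash
python3 -m crank '[{"xyz":[0,0,-0.5],"rotation":[0,0,0]},{"xyz":[0,0,-0.8],"rotation":[0,0,0]},{"xyz":[0,0,-0.8],"rotation":[0,0,0]},{"xyz":[0,0,-0.6],"rotation":[0,0,0]},{"xyz":[0,0,0],"rotation":[0,0,0]}]'
python3 - <<'E'
from h import *
S=r.get_image("side");o=r.get_obs()
for p in((290.8,219.2),(310,221.9)):print(atz(S,p,.015))
c1=lambda u,v:np.array([u,v])/2.9+[210,140]
print("far top corners",atz(S,c1(283,131),.039),atz(S,c1(334,146),.025))
print([(m["p"],atz(S,px(S,m["location"]),.027)) for m in r.mark_of(S,"offcut_mid")][:2])
v=[.5572,-.0071,-.1409];c,s=np.cos(v[2]),np.sin(v[2])
d=np.array(o["position"])-[v[0],v[1],0];print("tcp in jig",c*d[0]+s*d[1],-s*d[0]+c*d[1],o["position"],o["ee_rot"])
E
```

```text
clock: 12.0
position: [0.5968, 0.1068, 0.1263]
ee_rot: [0.0, 0.756, 0.655, 0.001]
ft_force: [-0.6, 0.3, -0.5]
gripper_width: 0.0117
grasp_force: 98.2
[0.58004605 0.0250752  0.015     ]
[0.52364451 0.03479744 0.015     ]
far top corners [ 0.53884905 -0.11040349  0.039     ] [ 0.48373629 -0.1042798   0.025     ]
[(0.36, array([0.56714727, 0.02873258, 0.027     ]))]
tcp in jig 0.02278677565100679 0.11822063940780791 [0.59636319 0.10674903 0.1255262 ] [7.01988026e-05 7.55555373e-01 6.55084753e-01 2.01037568e-04]
```

```bash
python3 -m crank '[{"xyz":[-0.83,-0.5,0],"rotation":[0,0,0]},{"xyz":[-0.83,-0.5,0],"rotation":[0,0,0]},{"xyz":[-0.83,-0.5,0],"rotation":[0,0,0]},{"xyz":[-0.83,-0.5,0],"rotation":[0,0,0]},{"xyz":[-0.83,-0.51,0],"rotation":[0,0,0]},{"xyz":[-0.83,-0.51,0],"rotation":[0,0,0]},{"xyz":[-0.83,-0.51,0.3],"rotation":[0,0,0]},{"xyz":[-0.83,-0.51,0.3],"rotation":[0,0,0]},{"xyz":[-0.81,-0.51,0.3],"rotation":[0,0,0]},{"xyz":[-0.8,-0.5,0.3],"rotation":[0,0,0]}]'
python3 -m crank '[{"xyz":[0,0,0.6],"rotation":[0,0,0]},{"xyz":[0,0,0.6],"rotation":[0,0,0]},{"xyz":[0,0,0.5],"rotation":[0,0,0]},{"xyz":[0,0,0.4],"rotation":[0,0,0]},{"xyz":[0,0,0],"rotation":[0,0,0]}]'
cat >> h.py <<'E'
V=[.5572,-.0071,-.1409]
def tojig(p):
    c,s=np.cos(V[2]),np.sin(V[2]);d=np.array(p)-[V[0],V[1],0];return np.array([c*d[0]+s*d[1],-s*d[0]+c*d[1],p[2]])
E
python3 -c "
from h import *
print(tojig(r.get_obs()['position']).round(4))"
```

```text
clock: 13.35
position: [0.472, -0.0433, 0.1008]
ee_rot: [-0.0, 0.756, 0.655, -0.0]
ft_force: [0.5, -0.4, -0.9]
gripper_width: 0.0117
grasp_force: 98.2
clock: 13.98
position: [0.4727, -0.0423, 0.0587]
ee_rot: [-0.0, 0.756, 0.655, -0.0]
ft_force: [0.3, -0.3, 0.0]
gripper_width: 0.0114
grasp_force: 98.2
[-0.0787 -0.0467  0.0587]
```

```bash
python3 -m crank '[{"xyz":[0,0,0.25],"rotation":[0,0,0]},{"xyz":[0,0.3,0],"rotation":[0,0,0]},{"xyz":[0,0.3,0],"rotation":[0,0,0]},{"xyz":[0,0.3,0],"rotation":[0,0,0]},{"xyz":[0,0.3,0],"rotation":[0,0,0]},{"xyz":[0,0.3,0],"rotation":[0,0,0]},{"xyz":[0,0.3,0],"rotation":[0,0,0]},{"xyz":[0,0.3,0],"rotation":[0,0,0]},{"xyz":[0,0.3,0],"rotation":[0,0,0]},{"xyz":[0,0.3,0],"rotation":[0,0,0]}]'
python3 -m crank '[{"xyz":[0,0.2,0],"rotation":[0,0,0]},{"xyz":[0,0.15,0],"rotation":[0,0,0]},{"xyz":[0,0.1,0],"rotation":[0,0,0]},{"xyz":[0,0,0],"rotation":[0,0,0]}]'
python3 - <<'E'
from h import *
o=r.get_obs();print(tojig(o["position"]).round(4),o["ft_force"])
S=r.get_image("side");T=r.get_image("top")
cv2.imwrite("pics/g4.png",np.hstack([cv2.resize(T["image"][150:240,280:390],(400,327),interpolation=2),cv2.resize(S["image"][170:260,255:345],(327,327),interpolation=2)]))
E
```

```text
clock: 15.22
position: [0.5268, -0.0501, 0.0543]
ee_rot: [0.0, 0.756, 0.655, -0.0]
ft_force: [-1.5, 0.6, 0.7]
gripper_width: 0.0118
grasp_force: 98.2
clock: 15.72
position: [0.5355, -0.0513, 0.0543]
ee_rot: [0.0, 0.756, 0.655, 0.0]
ft_force: [-1.0, -0.2, -0.5]
gripper_width: 0.0118
grasp_force: 98.2
[-0.0153 -0.0468  0.0543] [-0.95379158 -0.17160935 -0.5495639 ]
```

View pics/g4.png

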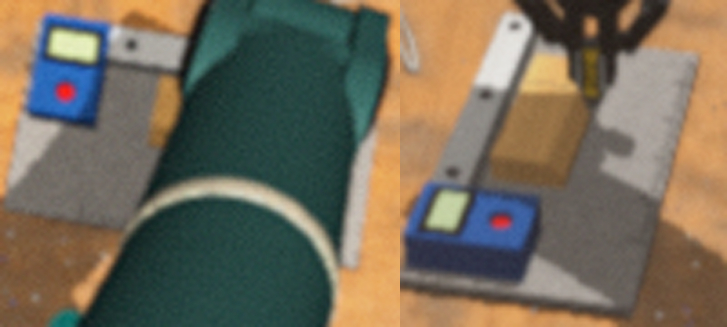

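```bash
python3 -m crank '[{"xyz":[0,0.2,0],"rotation":[0,0,0]},{"xyz":[0,0.15,0],"rotation":[0,0,0]},{"xyz":[0,0.1,0],"rotation":[0,0,0]},{"xyz":[0,0,0],"rotation":[0,0,0]}]'
python3 -c "
from h import *
print(tojig(r.get_obs()['position']).round(4))"
```

```text
clock: 16.32
position: [0.5444, -0.0526, 0.0543]
ee_rot: [0.0, 0.756, 0.655, -0.0]
ft_force: [0.2, -0.4, -0.9]
gripper_width: 0.0118
grasp_force: 98.2
[-0.0063 -0.0469  0.0543]
```

```bash
python3 -m crank '[{"xyz":[0,0.1,0],"rotation":[0,0,0]},{"xyz":[0,0.1,0],"rotation":[0,0,0]},{"xyz":[0,0,0],"rotation":[0,0,0]},{"xyz":[0,0,0],"rotation":[0,0,0]}]'
python3 - <<'E'
from h import *
o=r.get_obs();print(tojig(o["position"]).round(4),o["ft_force"])
S=r.get_image("side")
p=o["position"];print("tip",(proj(S,p-[0,0,.034])-[255,170])*600/90)
cv2.imwrite("pics/g5.png",cv2.resize(S["image"][170:260,255:345],(600,600),interpolation=2))
E
```

```text
clock: 16.82
position: [0.546, -0.0526, 0.0537]
ee_rot: [-0.002, 0.756, 0.655, -0.001]
ft_force: [-12.8, 3.4, 5.4]
gripper_width: 0.0119
grasp_force: 99.0
[-0.0047 -0.0466  0.0537] [-12.81613749   3.39079205   5.42311099]
tip [328.02597031 210.22201578]
```

View pics/g5.png

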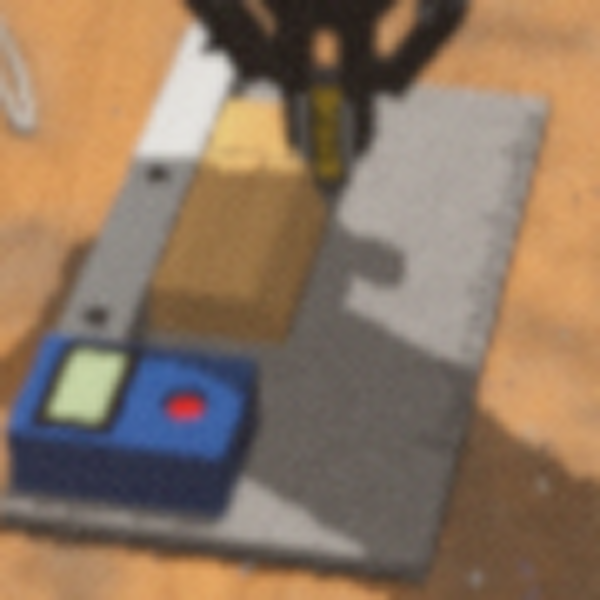

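```bash
python3 -m crank '[{"xyz":[0,-0.3,0],"rotation":[0,0,0]},{"xyz":[0,-0.4,-0.3],"rotation":[0,0,0]},{"xyz":[0,0,-0.8],"rotation":[0,0,0]},{"xyz":[0,0,-0.9],"rotation":[0,0,0]},{"xyz":[-0.8,0,0],"rotation":[0,0,0]},{"xyz":[-0.9,0.2,0],"rotation":[0,0,0]},{"xyz":[-0.9,0.5,0],"rotation":[0,0,0]},{"xyz":[-0.9,0.8,0],"rotation":[0,0,0]},{"xyz":[-0.8,0.8,0],"rotation":[0,0,0]},{"xyz":[0,0,0],"rotation":[0,0,0]}]'
python3 - <<'E'
from h import *
o=r.get_obs();print("tcp",tojig(o["position"]).round(4))
S=r.get_image("side");T=r.get_image("top")
f=lambda u,v:np.array([u,v])*.15+[255,170]
for p in((290,345),(150,332)):print("+y end",tojig(atz(S,f(*p),.015)).round(4))
print("-y end top",tojig(atz(S,f(238,98),.039)).round(4))
m=r.masks_of(T,"offcut_mid");print([x["p"] for x in m])
if m:
    w=np.argwhere(m[0]["mask"]);print("T px bounds",w.min(0),w.max(0))
    ys=[tojig(atz(T,(c,rw),.039))[1] for rw,c in w];print("y range",np.percentile(ys,[1,99]))
E
```

```text
clock: 18.12
position: [0.568, -0.1456, 0.0938]
ee_rot: [0.0, 0.756, 0.654, -0.001]
ft_force: [-0.4, -0.0, -0.6]
gripper_width: 0.0118
grasp_force: 98.3
tcp [ 0.0302 -0.1356  0.0938]
+y end [-0.0063  0.042   0.015 ]
+y end [0.0555 0.0445 0.015 ]
-y end top [ 0.0487 -0.0979  0.039 ]
[0.73]
T px bounds [169 321] [193 363]
y range [-0.08227457  0.04121183]
```

```bash
python3 -m crank '[{"xyz":[0,0,0.7],"rotation":[0,0,0]},{"xyz":[0,0,0.7],"rotation":[0,0,0]},{"xyz":[0,0,0.5],"rotation":[0,0,0]},{"xyz":[0.4,0,0],"rotation":[0,0,0]},{"xyz":[0.4,0,0],"rotation":[0,0,0]},{"xyz":[0.4,0,0],"rotation":[0,0,0]},{"xyz":[0.4,0,0],"rotation":[0,0,0]},{"xyz":[0.4,0,0],"rotation":[0,0,0]},{"xyz":[0.4,0,0],"rotation":[0,0,0]},{"xyz":[0.4,0,0],"rotation":[0,0,0]}]'
python3 -m crank '[{"xyz":[0.4,0,0],"rotation":[0,0,0]},{"xyz":[0.3,0,0],"rotation":[0,0,0]},{"xyz":[0.2,0,0],"rotation":[0,0,0]},{"xyz":[0.1,0,0],"rotation":[0,0,0]},{"xyz":[0,0,0],"rotation":[0,0,0]}]'
python3 -c "
from h import *
print(tojig(r.get_obs()['position']).round(4))"
```

```text
clock: 19.52
position: [0.5757, -0.0869, 0.0564]
ee_rot: [0.0, 0.756, 0.655, -0.0]
ft_force: [0.7, -1.5, 0.3]
gripper_width: 0.012
grasp_force: 98.4
clock: 20.15
position: [0.578, -0.0695, 0.0563]
ee_rot: [0.001, 0.756, 0.654, -0.001]
ft_force: [-2.3, -10.1, 1.0]
gripper_width: 0.0118
grasp_force: 98.4
[ 0.0293 -0.0589  0.0563]
```

```bash
python3 - <<'E'
from h import *
o=r.get_obs();print(o["ft_force"],o["position"])
S=r.get_image("side")
p=o["position"];print("tip",(proj(S,p-[0,0,.034])-[255,170])*600/90)
cv2.imwrite("pics/g6.png",cv2.resize(S["image"][170:260,255:345],(600,600),interpolation=2))
E
```

```text
[ -2.32433943 -10.12375173   1.01361009] [ 0.57798279 -0.06953367  0.05630992]
tip [261.03798916 181.16940427]
```

View pics/g6.png

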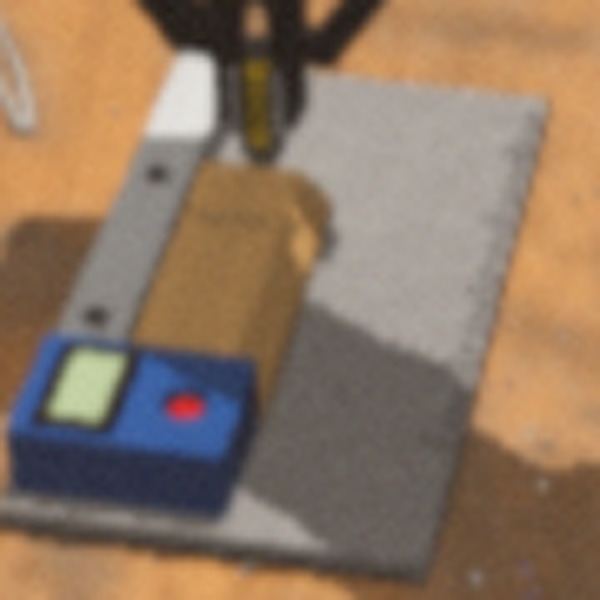

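```bash
python3 -m crank '[{"xyz":[0.1,0,0],"rotation":[0,0,0]},{"xyz":[0.05,0,0],"rotation":[0,0,0]},{"xyz":[0,0,0],"rotation":[0,0,0]}]'
python3 - <<'E'
from h import *
o=r.get_obs();print("tcp",tojig(o["position"]).round(4),o["ft_force"])
S=r.get_image("side");T=r.get_image("top")
f=lambda u,v:np.array([u,v])*.15+[255,170]
print("-y end top",tojig(atz(S,f(200,168),.039)).round(4),tojig(atz(S,f(285,172),.039)).round(4))
print("stop top front edge",[tojig(atz(S,f(*p),.049)).round(4) for p in((52,335),(255,360))], "back",[tojig(atz(S,f(*p),.049)).round(4) for p in((12,432),(232,455))])
print("button",[tojig(atz(S,f(185,406),.044)).round(4)])
cv2.imwrite("pics/t7.png",cv2.resize(T["image"][155:215,270:380],(780,425),interpolation=2))
E
```

```text
clock: 20.58
position: [0.578, -0.0688, 0.0564]
ee_rot: [0.001, 0.757, 0.654, -0.002]
ft_force: [-5.5, -21.0, 2.4]
gripper_width: 0.0118
grasp_force: 98.5
tcp [ 0.0292 -0.0581  0.0564] [ -5.46960971 -21.0013703    2.43649313]
-y end top [ 0.0534 -0.0427  0.039 ] [ 0.0148 -0.0467  0.039 ]
stop top front edge [array([0.0832, 0.091 , 0.049 ]), array([-0.0035,  0.0912,  0.049 ])] back [array([0.0824, 0.1507, 0.049 ]), array([-0.0073,  0.148 ,  0.049 ])]
button [array([0.0197, 0.1183, 0.044 ])]
```

View pics/t7.png

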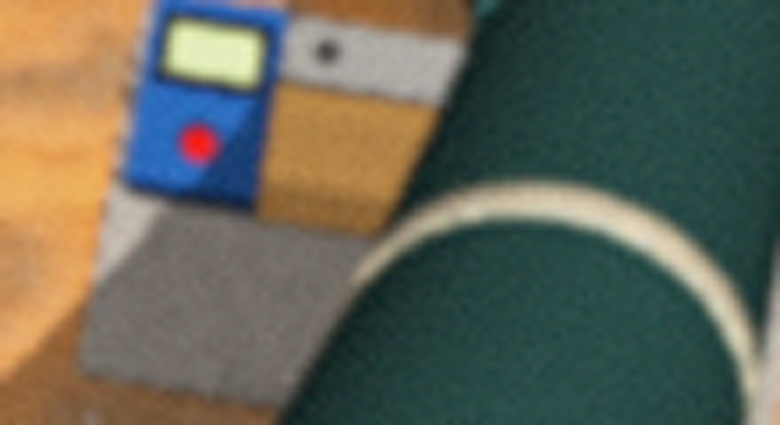

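```bash
python3 -m crank '[{"xyz":[-0.6,0,0],"rotation":[0,0,0]},{"xyz":[-0.1,0,-0.8],"rotation":[0,0,0]},{"xyz":[0,0,-0.9],"rotation":[0,0,0]},{"xyz":[0,-0.9,-0.2],"rotation":[0,0,0]},{"xyz":[0.5,-0.9,0],"rotation":[0,0,0]},{"xyz":[0.8,-0.9,0],"rotation":[0,0,0]},{"xyz":[0.8,-0.9,0],"rotation":[0,0,0]},{"xyz":[0.8,-0.9,0],"rotation":[0,0,0]},{"xyz":[0.8,0,0],"rotation":[0,0,0]},{"xyz":[0.6,0,0],"rotation":[0,0,0]}]'
python3 -m crank '[{"xyz":[0,0,0],"rotation":[-0.0278,0,0]},{"xyz":[0,0,0],"rotation":[-0.0278,0,0]},{"xyz":[0,0,0],"rotation":[-0.0278,0,0]},{"xyz":[0,0,0],"rotation":[-0.0278,0,0]},{"xyz":[0,0,0],"rotation":[0,0,0]}]'
cat > m.py <<'E'
from h import *
o=r.get_obs();q=o["ee_rot"];R=Ro.from_quat([q[1],q[2],q[3],q[0]]);z=R.as_matrix()[:,2]
p=np.array(o["position"]);J=tojig(p);c,s=np.cos(V[2]),np.sin(V[2]);W=np.array([[c,-s,0],[s,c,0],[0,0,1]])
print("tcp",J.round(4),"z in jig",(W.T@z).round(3),"tip est",tojig(p+.034*z).round(4),"F jig",(W.T@o["ft_force"]).round(2),"q",o["qpos"].round(2))
def step(t):  # to TCP target in jig
    return (R.inv().apply(W@(np.array(t)-J))/.02).round(2)
E
python3 -c "
from m import *
print(step([-.045,.014,.076]), 'unit dir', (R.inv().apply(W@np.array([.82,0,-.57]))).round(3))"
```

```text
clock: 21.92
position: [0.501, 0.0207, 0.0952]
ee_rot: [0.0, 0.755, 0.655, 0.001]
ft_force: [0.9, -0.4, -0.2]
gripper_width: 0.0118
grasp_force: 98.4
clock: 22.55
position: [0.493, 0.0305, 0.0927]
ee_rot: [0.141, 0.74, 0.645, 0.132]
ft_force: [0.7, 0.6, -0.3]
gripper_width: 0.0114
grasp_force: 98.3
tcp [-0.0688  0.0282  0.0927] z in jig [ 0.379  0.016 -0.925] tip est [-0.0559  0.0288  0.0613] F jig [ 0.64  0.69 -0.27] q [-0.88  0.34  0.79  2.34 -0.69  0.22  0.34]
[-0.73  0.78  1.21] unit dir [-0.014  0.543  0.838]
```

```bash
python3 -c "
from m import *
print(step([-.040,.016,.080]))"
```

```text
tcp [-0.0688  0.0282  0.0927] z in jig [ 0.379  0.016 -0.925] tip est [-0.0559  0.0288  0.0613] F jig [ 0.64  0.69 -0.27] q [-0.88  0.34  0.79  2.34 -0.69  0.22  0.34]
[-0.63  1.09  1.13]
```

```bash
python3 -m crank '[{"xyz":[-0.2,0.35,0.35],"rotation":[0,0,0]},{"xyz":[-0.2,0.35,0.4],"rotation":[0,0,0]},{"xyz":[-0.23,0.4,0.4],"rotation":[0,0,0]},{"xyz":[0,0,0],"rotation":[0,0,0]}]'
python3 - <<'E'
from m import *
print(step([-.025,.016,.072]))
S=r.get_image("side")
print("tip px",(proj(S,p+.034*z)-[255,165])*600/90)
cv2.imwrite("pics/g8.png",cv2.resize(S["image"][165:255,255:345],(600,600),interpolation=2))
E
```

```text
clock: 23.05
position: [0.5207, 0.012, 0.0795]
ee_rot: [0.14, 0.741, 0.643, 0.132]
ft_force: [0.7, 0.3, -1.2]
gripper_width: 0.012
grasp_force: 98.3
tcp [-0.0388  0.0137  0.0795] z in jig [ 0.378  0.015 -0.926] tip est [-0.026   0.0143  0.048 ] F jig [ 0.63  0.35 -1.16] q [-0.7   0.39  0.65  2.29 -0.76  0.21  0.45]
[0.1  0.5  0.61]
tip px [345.93026882 284.38267581]
```

View pics/g8.png

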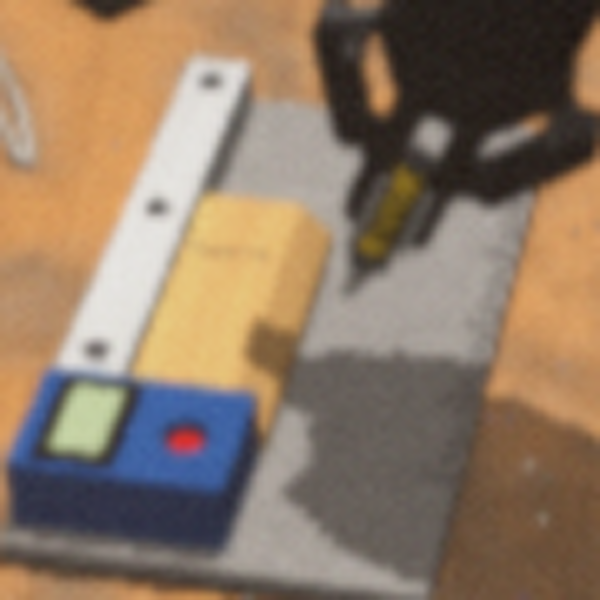

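```bash
python3 -m crank '[{"xyz":[0,0.25,0.33],"rotation":[0,0,0]},{"xyz":[0,0.25,0.33],"rotation":[0,0,0]},{"xyz":[0,0.2,0.26],"rotation":[0,0,0]},{"xyz":[0,0.1,0.13],"rotation":[0,0,0]},{"xyz":[0,0,0],"rotation":[0,0,0]}]'
python3 -c "
from m import *"
```

```text
clock: 23.72
position: [0.5425, 0.0099, 0.0659]
ee_rot: [0.141, 0.74, 0.644, 0.132]
ft_force: [0.1, 0.3, 0.1]
gripper_width: 0.0117
grasp_force: 98.3
tcp [-0.017   0.0148  0.0659] z in jig [ 0.378  0.015 -0.926] tip est [-0.0041  0.0153  0.0345] F jig [0.   0.35 0.09] q [-0.62  0.44  0.58  2.24 -0.84  0.2   0.53]
```

```bash
python3 -m crank '[{"xyz":[0,0,0],"rotation":[0.012,0,0]},{"xyz":[0,0.08,0.1],"rotation":[0,0,0]},{"xyz":[0,0.05,0.05],"rotation":[0,0,0]},{"xyz":[0,0,0],"rotation":[0,0,0]},{"xyz":[0,0,0],"rotation":[0,0,0]}]'
python3 -c "
from m import *
print((R.inv().apply(W@np.array([.82,0,-.57]))).round(3))"
```

```text
clock: 24.35
position: [0.5456, 0.0095, 0.064]
ee_rot: [0.113, 0.745, 0.648, 0.108]
ft_force: [-0.5, -0.1, -0.2]
gripper_width: 0.0115
grasp_force: 98.3
tcp [-0.0138  0.0148  0.064 ] z in jig [ 0.308  0.016 -0.951] tip est [-0.0034  0.0154  0.0317] F jig [-0.52 -0.16 -0.24] q [-0.67  0.49  0.68  2.19 -0.79  0.34  0.48]
[-0.012  0.605  0.795]
```

```bash
python3 -m crank '[{"xyz":[0,0.1,0.03],"rotation":[0,0,0]},{"xyz":[0,0.1,0.03],"rotation":[0,0,0]},{"xyz":[0,0.05,0.02],"rotation":[0,0,0]},{"xyz":[0,0,0],"rotation":[0,0,0]}]'
python3 -c "
from m import *"
```

```text
clock: 24.85
position: [0.5509, 0.0089, 0.064]
ee_rot: [0.112, 0.745, 0.648, 0.108]
ft_force: [-2.2, 0.1, 2.9]
gripper_width: 0.0118
grasp_force: 98.9
tcp [-0.0085  0.015   0.064 ] z in jig [ 0.307  0.016 -0.951] tip est [0.002  0.0155 0.0316] F jig [-2.17 -0.23  2.92] q [-0.67  0.5   0.68  2.17 -0.79  0.35  0.48]
```

```bash
python3 -m crank '[{"xyz":[0,0.05,0.02],"rotation":[0,0,0]},{"xyz":[0,0.03,0.01],"rotation":[0,0,0]},{"xyz":[0,0,0],"rotation":[0,0,0]},{"xyz":[0,0,0],"rotation":[0,0,0]}]'
python3 -c "
from m import *"
```

```text
clock: 25.35
position: [0.5519, 0.009, 0.0637]
ee_rot: [0.112, 0.745, 0.649, 0.108]
ft_force: [-9.4, 2.6, 9.2]
gripper_width: 0.0121
grasp_force: 99.8
tcp [-0.0075  0.0152  0.0637] z in jig [ 0.306  0.016 -0.952] tip est [0.0029 0.0157 0.0314] F jig [-9.68  1.24  9.21] q [-0.67  0.5   0.68  2.17 -0.79  0.35  0.48]
```

```bash
python3 -m crank '[{"xyz":[0,0.04,-0.015],"rotation":[0,0,0]},{"xyz":[0,0,0],"rotation":[0,0,0]},{"xyz":[0,0,0],"rotation":[0,0,0]},{"xyz":[0,0,0],"rotation":[0,0,0]}]'
python3 -c "
from m import *"
```

```text
clock: 25.85
position: [0.552, 0.009, 0.0639]
ee_rot: [0.111, 0.745, 0.649, 0.107]
ft_force: [-11.2, 1.5, 5.4]
gripper_width: 0.0115
grasp_force: 99.1
tcp [-0.0074  0.0152  0.0639] z in jig [ 0.305  0.016 -0.952] tip est [0.003  0.0157 0.0315] F jig [-11.28  -0.12   5.37] q [-0.67  0.5   0.68  2.17 -0.79  0.35  0.48]
```

```bash
python3 -m crank '[{"xyz":[0,0.01,0.008],"rotation":[0,0,0]},{"xyz":[0,0,0],"rotation":[0,0,0]},{"xyz":[0,0,0],"rotation":[0,0,0]},{"xyz":[0,0,0],"rotation":[0,0,0]},{"xyz":[0,0,0],"rotation":[0,0,0]},{"xyz":[0,0,0],"rotation":[0,0,0]},{"xyz":[0,0,0],"rotation":[0,0,0]},{"xyz":[0,0,0],"rotation":[0,0,0]}]'
python3 - <<'E'
from m import *
S=r.get_image("side");m=r.masks_of(S,"offcut_mid")
old=cv2.imread("pics/g8.png")
for x in m[:1]:
    w=np.argwhere(x["mask"]);print(x["p"],len(w),w.min(0),w.max(0))
# change of the offcut's picture vs g8 (fence-side region)
new=cv2.resize(S["image"][165:255,255:345],(600,600),interpolation=2)
print("mean diff offcut left part",cv2.absdiff(new,old)[200:370,150:250].mean(), "shift",cv2.phaseCorrelate(*[np.float32(cv2.cvtColor(i,6)[190:380,130:260]) for i in(old,new)]))
E
```

```text
clock: 26.85
position: [0.5521, 0.0089, 0.0638]
ee_rot: [0.111, 0.745, 0.649, 0.107]
ft_force: [-12.9, 2.7, 8.5]
gripper_width: 0.012
grasp_force: 99.7
tcp [-0.0073  0.0152  0.0638] z in jig [ 0.305  0.016 -0.952] tip est [0.0031 0.0157 0.0314] F jig [-13.16   0.87   8.46] q [-0.67  0.5   0.68  2.17 -0.79  0.35  0.48]
0.89 444 [195 276] [223 298]
mean diff offcut left part 18.29678431372549 shift ((0.4946237821625914, -0.3026474156436194), 0.7555317619700491)
```

```bash
python3 -c "
from workcell import r
print(r.sign_off())"
```

```text
the job is handed in; nothing more can be done
None
```

I handed the job in with the button pressed, the offcut against fence and stop block, and the punch still pushing its bevel at about 16 N, 33° below horizontal (no verdict was shown); I viewed 11 pictures, one over the limit of 10.

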